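Post a spent block battery through the flap of the collection box

TASK

Post the spent block battery that lies on the ledge of the collection box: push the spring flap inward with one fingertip and, while that finger keeps the flap open, push the battery along the ledge and over its edge with the other finger so that it drops into the box. Then draw back and let the flap swing shut. Do not pinch or lift the battery, do not shove the flap open with the battery, and leave everything else where it is, the chalk cube on the same ledge included.

Things in the scene. Friction and masses are not known exactly. Their poses are not given: they have to be found in the camera images.
- box: grey sheet-metal collection box for old batteries, fixed, 290 (x) x 212 (y) x 182 mm high. Origin: centre of its underside; x from front to back, z up. In front a flat steel ledge, open at the front: top at z = 130 mm, x = -145 to -15 mm, 204 mm wide between side lips 7 mm high. Then the flap, and a fixed top plate at x = 114 to 145 mm. Under the flap it is hollow down to z = 18 mm
- ledge_edge (a point): middle of the inner edge of the ledge, on its upper face, where the drop into the box begins: box coordinates x = -15 mm, y = 0, z = 130 mm. The shut flap's lower edge lies just above it
- flap (a joint): angle of the flap (rad): 0 = shut, grows as it is pushed down and inward, about 1.2 when it hangs straight down, stop at 1.3. A spring shuts it at once when it is let go: about 1 N at its lower edge starts it, about 5 N is needed 60 mm from the hinge when it hangs down
- flap_hinge (a point): the flap: aluminium plate 196 mm wide (y), 133 mm long, 4 mm thick. Origin: middle of its hinge axis (along box y) at box x = 110, z = 178 mm. Shut, it slopes down 20 degrees to the ledge edge, between fixed cheeks that stand about 10 mm above it. An upright finger moving to the back of the box just above ledge height, or pressing down, swings it in and opens a gap behind the ledge
- battery: the spent block battery lying flat on the ledge, 26.5 mm (its x) by 49 mm (its y, the long way, two snap terminals at the +y end) by 17.5 mm high, about 46 g. Origin: centre of its underside; z up. Its long side lies roughly along the ledge edge, up to 0.35 rad askew, 60 to 85 mm before the edge, left or right of the middle
- ledge_chalk: cube of cue chalk, 22 mm, left standing on the ledge beside the battery; origin: centre of its underside. To be left alone
- new_battery: fresh block battery standing upright on the counter in front of the box, 49 mm high; origin: centre of its underside. Leave alone
- screwdriver: screwdriver, 170 mm long, lying on the counter in front of the box. Leave alone
- cards: pack of playing cards lying on the counter, 63 x 89 x 18 mm. Leave alone
- mug: white mug, 95 mm high. Leave alone
- bottle: brown glass bottle, 190 mm high. Leave alone
- chalk: second cube of cue chalk, 22 mm, on the counter. Leave alone
Things that resemble listed ones, but are neither listed nor needed, are in the scene too. Leave any turquoise look-alike of the battery alone.

How it is judged:
On the way, in this order (a step that is already met when the one before it is completed fails the run):
1. a finger pushes the flap open (more than 0.12 rad, its lower edge well below the ledge) while the battery still lies on the ledge (value of joint flap above 0.12 rad and contact force between the fingers and flap above 0.1 N and x of battery in the frame of box below -0.03 m and z of battery in the frame of box above 0.12 m), for 0.05 s.
2. with a finger still holding the flap open, the other finger pushes the battery to the edge of the ledge (its middle within 8 mm of the edge or past it) (value of joint flap above 0.15 rad and contact force between the fingers and flap above 0.1 N and contact force between the fingers and battery above 0.01 N and x of battery in the frame of box above -0.023 m).
At the end, for the whole second after the job is handed in: The battery lies at rest inside the collection box (below 75 mm above the box's underside), the flap is shut (within 0.06 rad), the chalk cube is still where it stood on the ledge (within 15 mm) and the other things on the counter are where they were (within 20 mm) (z of battery in the frame of box between 0.01 and 0.075 m and x of battery in the frame of box between -0.145 and 0.145 m and y of battery in the frame of box between -0.104 and 0.104 m and linear speed of battery below 0.02 m/s and value of joint flap below 0.06 rad and distance of ledge_chalk from where it was at the start of the episode below 0.015 m and distance of each of new_battery, screwdriver, cards, mug, bottle, chalk from where it was at the start of the episode below 0.02 m); the robot touches nothing.
It fails at once if the battery is lifted (12 mm or more above the ledge) (z of battery in the frame of box above 0.142 m).
It fails at once if the battery is pinched or pressed hard (over 12 N) (contact force between the fingers and battery above 12 N).
It fails at once if the battery, still on the ledge, is shoved against the flap (over 1.5 N) (contact force between battery and flap above 1.5 N and x of battery in the frame of box below -0.02 m and z of battery in the frame of box above 0.125 m).
It fails at once if the chalk cube on the ledge is disturbed (distance of ledge_chalk from where it was at the start of the episode above 0.015 m).
It fails at once if something else on the counter is disturbed (distance of any of new_battery, screwdriver, cards, mug, bottle, chalk from where it was at the start of the episode above 0.02 m).
It also fails if it takes over 35 s, if anything falls off the work surface, if the arm or the gripper's body presses on something with over 40 N, if the wrist force passes 120 N, or if a joint passes its speed limit or range.

ROBOT

A 6-joint arm with a two-finger parallel gripper is mounted at the origin on the work surface. World frame = base frame: x ahead of the robot, y to its left, z up, the work surface at z = 0. Lengths are in m, angles in rad, forces in N, time in s.
With the tool pointing down it reaches from about 0.3 to 0.875 m from the base axis. Payload 6.4 kg.
Tool frame: the origin (TCP) lies between the finger pads; the fingertips stand ctrl.tip_extent ahead of it and the grasp point (between the pads) is the TCP (ctrl.tip_extent is the distance from the TCP to the fingertips, in m); z points along the fingers, y is the line along which they close (so a half turn about z gives the same grasp; the last joint's range is limited). The gripper opens to 85 mm and grips with 20 to 120 N. Pads are 22 mm wide; open, the fingers measure 114 mm over their backs; the gripper's body (76 mm by 85 mm) begins 54 mm behind the grasp point. The pads swing forward as they close: fully open they stand 13 mm farther back than shut.
Start: joints at [-1.515, 0.181, 1.607, -0, 1.354, -0.206], TCP at [0.149, -0.555, 0.25] pointing down, gripper open.
Joint ranges: [-2.99, 2.99], [-0.89, 2.07], [0.3, 2.58], [-1.14, 4.28], [0, 2.63], [-3.12, 3.12]. Speed limits (rad/s): [2.57, 2.57, 3.01, 3.14, 3.14, 3.14].

INTERFACE

Orientations are given as a unit quaternion [w, x, y, z].
In Python, from bench import ctrl gives the robot as it stands.
- The arm moves only by the tool send_rows, never from a script. Its arguments are lists of equal length, an entry for each row: "dr": the turn, a rotation vector about the tool's x, y, z in units of 6 degrees (1.0 is 6 degrees), a list of three; "xyz": the shift along the tool's x, y, z in cm, a list of three; "jaw": the opening in per cent of the stroke, from 0 (shut) to 100 (fully open). In form: {"dr": [[wx, wy, wz], ...], "xyz": [[dx, dy, dz], ...], "jaw": [jaw, ...]}. A call has exactly 8 rows; each row is the pose to reach, as a shift and turn from the pose commanded when the call began, along the tool's axes at that moment; what a row does not reach only later rows make up. A row lasts 1/8 s, in which the tool goes at most 62.5 mm and 10.7 degrees, less where a joint would pass 70% of its speed; a pose out of reach is approached as far as the arm can. A call with a gripper value outside its range is refused whole. The fingers move at their own pace and stop on an object; the grip force is fixed at half the most. Time passes only in rows, so rows that repeat a pose let the fingers close, or fill a call up. It gives the time, the measured TCP pose, the force, the opening and the grip force at its end, in the units of the state.
- ctrl.get_obs(): the state, without advancing time (a new reading comes with each control period).
- ctrl.camera(name): name is "scene" or "top" or "wrist"; returns the picture (400x640x3 uint8, red, green, blue); there is no depth.
- ctrl.calibration(name): a dict with "camera_matrix" (3x3 intrinsics, pixels), "world_from_camera" (4x4, takes a point from camera to world coordinates). Camera axes: x right, y up, looking along -z (the intrinsics and any distortion apply to the point x, -y, -z); pixel columns grow to the right and rows downward; lengths in m; the calibration is good to about 2 mm. The wrist camera is an equidistant fisheye: a pixel r from the principal point sees the ray r / f radians off the axis. A picture is of the moment at which its call begins: read the wrist's pose just before it. calibration takes no time and is no camera call; for the wrist camera it gives the pose at the moment of the call.
- ctrl.hand_in(): hands the job in; it is judged then, once.
The state is a dict: "time_s": time; "q": joint angles; "dq": joint speeds; "joint_efforts": joint torques, N m; "eef_pos": TCP position; "eef_rot": TCP orientation; "wrist_force": force on the tool from outside, world axes, zero at the start; "torque": the same for the moment, N m; "opening": opening from 0.0 (shut) to 1.0 (fully open); "grasp_force": force on a finger pad.
Only numpy, scipy, OpenCV 4.12 (cv2) and the standard library are available. Lean on these libraries where they do the work, as an engineer would, in place of code of your own. Each camera call takes 0.05 s, during which the arm holds its last target. There are 200 camera calls.

## Working session

There is one attempt and no reset: what is moved stays moved. The work goes in short steps, Python scripts to look and compute and a tool call to move; the robot and the scene stay as the last step left them, time stands still between calls to the robot, and variables do not carry over. Pictures are saved under pics/ and viewed, at most 10 in all, crops included, and the job is handed in when it is done.

Besides the shell and the picture viewer there is one more tool, called after "Call:" as name(argument=value, ...), one argument or row to a line, values as JSON. send_rows: Moves the arm, as the interface text tells. Its arguments: {"type":"object","properties":{"dr":{"type":"array","items":{"type":"array","items":{"type":"number"}}},"xyz":{"type":"array","items":{"type":"array","items":{"type":"number"}}},"jaw":{"type":"array","items":{"type":"number"}}},"required":["dr","xyz","jaw"]}

```bash
mkdir -p pics; ls
python3 - <<'E'
from bench import ctrl
import cv2,numpy as np
for n in ("scene","top"):
    cv2.imwrite(f"pics/{n}0.png",ctrl.camera(n)[:,:,::-1])
    c=ctrl.calibration(n);print(n,np.round(c["camera_matrix"],1).tolist(),np.round(c["world_from_camera"],3).tolist())
o=ctrl.get_obs();print(o["time_s"],o["eef_pos"],o["eef_rot"],o["opening"],ctrl.tip_extent)
E
```

```text
pics
scene [[411.1, 0.0, 314.8], [0.0, 411.1, 196.7], [0.0, 0.0, 1.0]] [[-0.529, -0.574, 0.626, 1.304], [0.849, -0.359, 0.388, 0.434], [0.002, 0.736, 0.677, 0.886], [0.0, 0.0, 0.0, 1.0]]
top [[474.5, 0.0, 319.7], [0.0, 474.5, 197.4], [0.0, 0.0, 1.0]] [[-0.018, 0.997, -0.08, 0.5], [-1.0, -0.018, 0.007, -0.019], [0.006, 0.081, 0.997, 1.448], [0.0, 0.0, 0.0, 1.0]]
0.1 [ 0.14878357 -0.55491965  0.24944098] [-8.12733294e-04  9.91448208e-01  1.30498227e-01  5.51818265e-05] 1.0012639223470021 0.019
```

View pics/scene0.png

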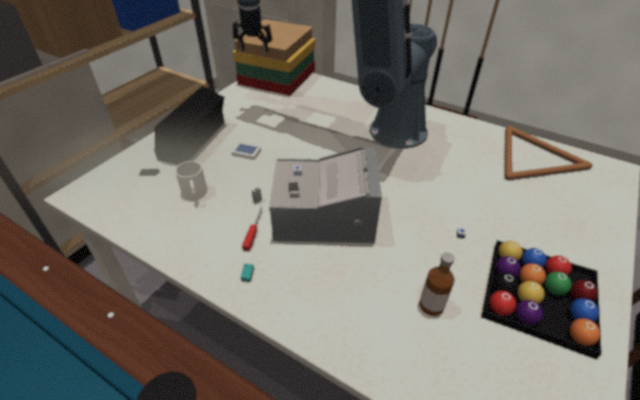

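View pics/top0.png

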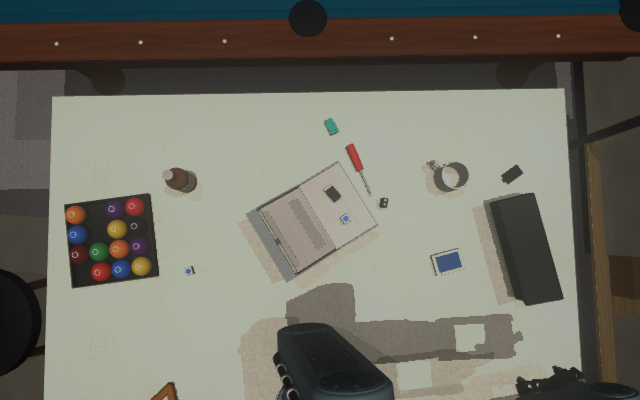

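The top picture shows the box around (313,222), its ledge to the right. A dark battery lies on the ledge at (333,193), with the chalk at (346,218). Candidates for the battery:
- (333,193): dark, lying on the ledge. This one fits the description.
- (384,202): upright on the counter, so it is new_battery.
- (512,174): dark block on the counter, not the one.
- (331,126): turquoise look-alike.

I'll confirm with an enlarged crop.

Run:
```python
import cv2
im=cv2.imread("pics/top0.png")[155:290,240:400]
cv2.imwrite("pics/crop0.png",cv2.resize(im,(800,675),interpolation=cv2.INTER_CUBIC)[:600])
```

```text
(no output)
```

View pics/crop0.png

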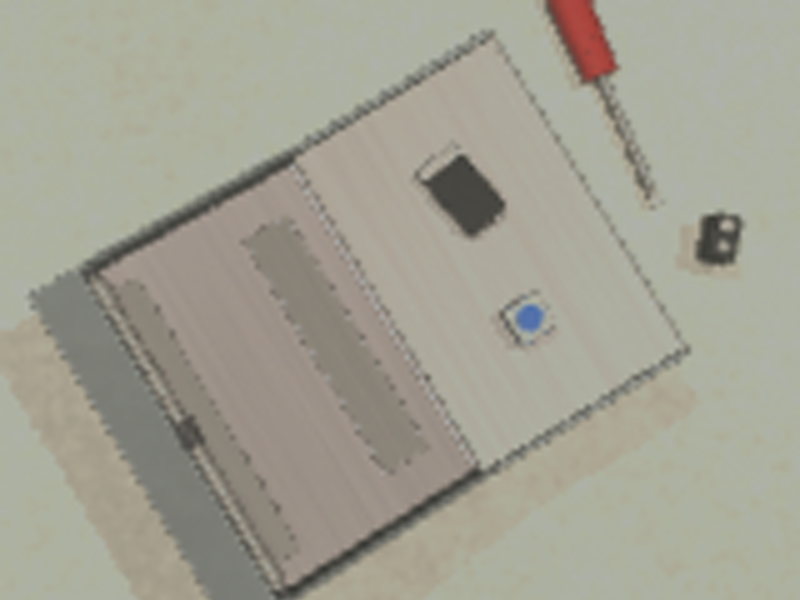

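The crop confirms it: the dark block at crop (460,192) lies flat on the ledge with its light terminal end at the upper left. The chalk with the blue top is at (527,320). Ledge front corners are (492,35) and (688,350), and the flap's lower edge runs from (297,160) to (478,468). Next I fit the box pose and the battery position.

```bash
cat > h.py <<'E'
import numpy as np, cv2
from bench import ctrl
from scipy.spatial.transform import Rotation as R
from scipy.optimize import least_squares
def pix(name,P,c=None):
    c=c or ctrl.calibration(name);T=np.linalg.inv(c["world_from_camera"]);K=c["camera_matrix"]
    p=(T[:3,:3]@np.atleast_2d(P).T).T+T[:3,3]; p=p*[1,-1,-1]
    if name=="wrist":
        th=np.arctan2(np.hypot(p[:,0],p[:,1]),p[:,2]);r=np.hypot(p[:,0],p[:,1])+1e-12
        n=p[:,:2]/r[:,None]*th[:,None]
    else: n=p[:,:2]/p[:,2:]
    return n*[K[0,0],K[1,1]]+K[:2,2]
def ground(name,uv,z,c=None):
    c=c or ctrl.calibration(name);W=c["world_from_camera"];K=c["camera_matrix"]
    n=(np.array(uv,float)-K[:2,2])/[K[0,0],K[1,1]]
    if name=="wrist":
        th=np.hypot(*n);d=np.r_[n/th*np.sin(th),np.cos(th)]
    else: d=np.r_[n,1]
    d=W[:3,:3]@(d*[1,-1,-1]);o=W[:3,3];return o+d*(z-o[2])/d[2]
def box2w(p,b): c,s=np.cos(b[2]),np.sin(b[2]);p=np.atleast_2d(p);return np.c_[b[0]+c*p[:,0]-s*p[:,1],b[1]+s*p[:,0]+c*p[:,1],p[:,2]]
def w2box(P,b): c,s=np.cos(b[2]),np.sin(b[2]);d=np.asarray(P)[:2]-b[:2];return np.array([c*d[0]+s*d[1],-s*d[0]+c*d[1],P[2]])
E
python3 - <<'E'
from h import *
cr=lambda u,v:(240+u/5-.4,155+v/5-.4)
uv=np.array([cr(492,35),cr(688,350),cr(297,160),cr(478,468)])
B=np.array([[-.145,-.106,.137],[-.145,.106,.137],[-.017,-.099,.133],[-.017,.099,.133]])
f=lambda b:(pix("top",box2w(B,b))-uv).ravel()
s=least_squares(f,[.5,.03,2.14]);b=s.x;print("box",b,np.degrees(b[2]),"res",s.fun.round(1))
np.save("box.npy",b)
q=[ground("top",cr(*p),.1475) for p in [(415,175),(455,146),(505,205),(473,238)]]
for p in q: print("bat corner",w2box(p,b).round(4))
m=np.mean(q,0);print("bat",m.round(4),w2box(m,b).round(4))
k=ground("top",cr(530,318),.152);print("chalk",k.round(3),w2box(k,b).round(4))
print("bat centre pred corner yaw")
o=ctrl.get_obs();print(R.from_quat(np.roll(o["eef_rot"],-1)).as_matrix().round(3))
E
```

```text
box [ 0.54354283 -0.00653603  2.09382787] 119.96750010699323 res [-0.7 -0.9 -0.2  1.4  0.2 -0.1  0.8 -0.4]
bat corner [-0.0676 -0.0569  0.1475]
bat corner [-0.0948 -0.0593  0.1475]
bat corner [-0.1015 -0.0172  0.1475]
bat corner [-0.077  -0.0107  0.1475]
bat [ 0.6173 -0.0624  0.1475] [-0.0852 -0.036   0.1475]
chalk [ 0.547 -0.098  0.152] [-0.0807  0.043   0.152 ]
bat centre pred corner yaw
[[ 0.966  0.259 -0.   ]
 [ 0.259 -0.966  0.002]
 [ 0.    -0.002 -1.   ]]
```

Call:
send_rows(
  dr=[
    [0,0,0],
    [0,0,0],
    [0,0,0],
    [0,0,0],
    [0,0,0],
    [0,0,0],
    [0,0,0],
    [0,0,0],
  ],
  xyz=[
    [3.6,-2.3,0],
    [7.2,-4.7,0],
    [10.8,-7,0],
    [14.4,-9.3,0],
    [18,-11.7,0],
    [21.6,-14,0],
    [25.2,-16.4,0],
    [28.8,-18.7,0],
  ],
  jaw=[100,100,100,100,100,100,100,100],
)

```text
time_s: 1.1
eef_pos: [0.3793, -0.2989, 0.25]
eef_rot: [-0.0, 0.991, 0.13, -0.0]
wrist_force: [1.1, -0.4, -0.4]
opening: 1.002
grasp_force: 0.0
```

Call:
send_rows(
  dr=[
    [0,0,-0.4],
    [0,0,-0.8],
    [0,0,-1.2],
    [0,0,-1.6],
    [0,0,-2],
    [0,0,-2.5],
    [0,0,-2.5],
    [0,0,-2.5],
  ],
  xyz=[
    [4.1,-2.7,0],
    [8.2,-5.3,0],
    [12.3,-8,0],
    [16.4,-10.7,0],
    [20.5,-13.4,0],
    [24.6,-16.2,0],
    [28.7,-18.7,0],
    [28.7,-18.7,0],
  ],
  jaw=[100,100,100,100,100,100,100,100],
)

```text
time_s: 2.1
eef_pos: [0.6085, -0.0426, 0.2494]
eef_rot: [-0.001, 0.965, 0.261, -0.0]
wrist_force: [-1.2, -1.0, 0.3]
opening: 1.002
grasp_force: 0.0
```

Run:
```python
from h import *
b=np.load("box.npy")
c=ctrl.calibration("wrist");im=ctrl.camera("wrist")[:,:,::-1].copy()
o=ctrl.get_obs();print(o["time_s"],o["eef_pos"].round(4),w2box(o["eef_pos"],b).round(4),o["opening"])
M=R.from_quat(np.roll(o["eef_rot"],-1)).as_matrix();print(M.round(3))
np.savez("w1.npz",K=c["camera_matrix"],W=c["world_from_camera"])
P=box2w([[-.145,-.106,.137],[-.145,.106,.137],[-.015,-.098,.1325],[-.015,.098,.1325],[-.0852,-.036,.1475],[-.0807,.043,.152]],b)
print(pix("wrist",P,c).round(0).tolist())
cv2.imwrite("pics/w1.png",im)
```

```text
2.15 [ 0.6076 -0.044   0.2494] [-0.0645 -0.0367  0.2494] 1.0008312224602502
[[ 0.865  0.502 -0.002]
 [ 0.502 -0.865  0.   ]
 [-0.001 -0.001 -1.   ]]
[[423.0, 123.0], [397.0, 333.0], [258.0, 130.0], [272.0, 326.0], [347.0, 211.0], [339.0, 297.0]]
```

View pics/w1.png

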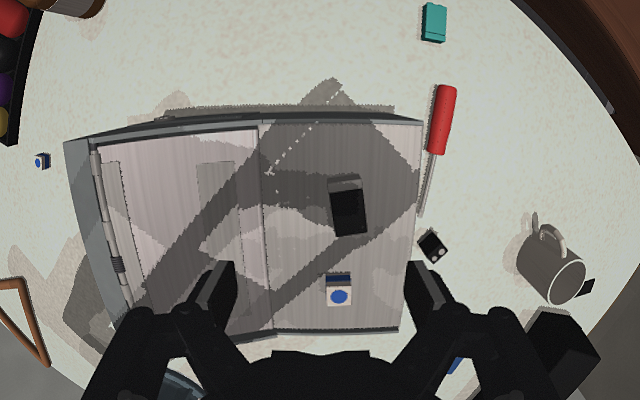

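The wrist picture shows the battery top at about (347,206), skewed about 9°. The chalk is at (339,293), and the flap edge runs from (258,126) to (272,332). This agrees with the predictions to within about 5 px. Next I check where the fingertips really are when open, and the camera's height.

Run:
```python
from h import *
b=np.load("box.npy");d=np.load("w1.npz");c=dict(camera_matrix=d["K"],world_from_camera=d["W"])
for p in [(328,180),(359,174),(367,232),(335,237)]: print(w2box(ground("wrist",p,.1475,c),b).round(4))
o=ctrl.get_obs();M=R.from_quat(np.roll(o["eef_rot"],-1)).as_matrix();t=o["eef_pos"]
print("cam in tool",(M.T@(d["W"][:3,3]-t)).round(3))
im=cv2.imread("pics/w1.png")
for zz,col in((.019,(0,0,255)),(.006,(0,255,0))):
    for y in(-.0425,.0425):
        for x in(-.011,.011):
            q=pix("wrist",t+M@[x,y,zz],c)[0];print(zz,y,x,q.round(0));im[int(q[1]+.5),int(q[0]+.5)]=col
cv2.imwrite("pics/w1c.png",cv2.resize(im[230:350,170:470],(800,320),interpolation=cv2.INTER_NEAREST))
```

```text
[-0.0697 -0.0612  0.1475]
[-0.0932 -0.0662  0.1475]
[-0.102  -0.018   0.1475]
[-0.0761 -0.0136  0.1475]
cam in tool [ 0.085 -0.001 -0.125]
0.019 -0.0425 -0.011 [246. 280.]
0.019 -0.0425 0.011 [241. 245.]
0.019 0.0425 -0.011 [396. 280.]
0.019 0.0425 0.011 [401. 246.]
0.006 -0.0425 -0.011 [241. 293.]
0.006 -0.0425 0.011 [235. 257.]
0.006 0.0425 -0.011 [401. 293.]
0.006 0.0425 0.011 [407. 257.]
```

View pics/w1c.png

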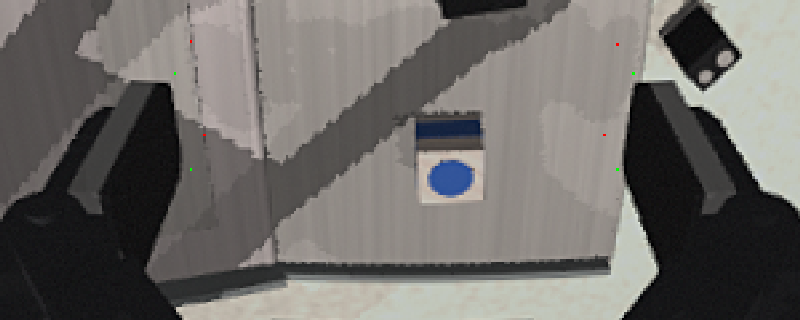

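Fully open, the tips stand about 5 mm ahead of the TCP, since the green marks nearly match the pad corners at crop (175,80) and (636,82). The battery is at box (-85,-40) mm, skewed about 10°. I'll shift slightly and go down with one finger behind the battery and the other at the flap.

Call:
send_rows(
  dr=[
    [0,0,0],
    [0,0,0],
    [0,0,0],
    [0,0,0],
    [0,0,0],
    [0,0,0],
    [0,0,0],
    [0,0,0],
  ],
  xyz=[
    [0.3,0.35,2],
    [0.3,0.35,4],
    [0.3,0.35,6],
    [0.3,0.35,8],
    [0.3,0.35,9],
    [0.3,0.35,10],
    [0.3,0.35,10.4],
    [0.3,0.35,10.4],
  ],
  jaw=[100,100,100,100,100,100,100,100],
)

```text
time_s: 3.15
eef_pos: [0.6119, -0.0469, 0.1464]
eef_rot: [0.0, 0.966, 0.259, 0.0]
wrist_force: [0.3, 0.0, 0.2]
opening: 0.999
grasp_force: 0.0
```

Run:
```python
from h import *
b=np.load("box.npy")
a=ctrl.camera("wrist")[:,:,::-1];s=ctrl.camera("scene")[:,:,::-1]
o=ctrl.get_obs();print(o["time_s"],w2box(o["eef_pos"],b).round(4),o["wrist_force"],o["opening"])
s=cv2.resize(s[130:250,240:400],(533,400),interpolation=cv2.INTER_CUBIC)
a=cv2.resize(a[100:340],(533,200));cv2.imwrite("pics/d1.png",np.vstack([s,a]))
```

```text
3.25 [-0.0693 -0.0393  0.1469] [-0.50288471 -0.75657331 -0.1252746 ] 1.0022154218189723
```

View pics/d1.png

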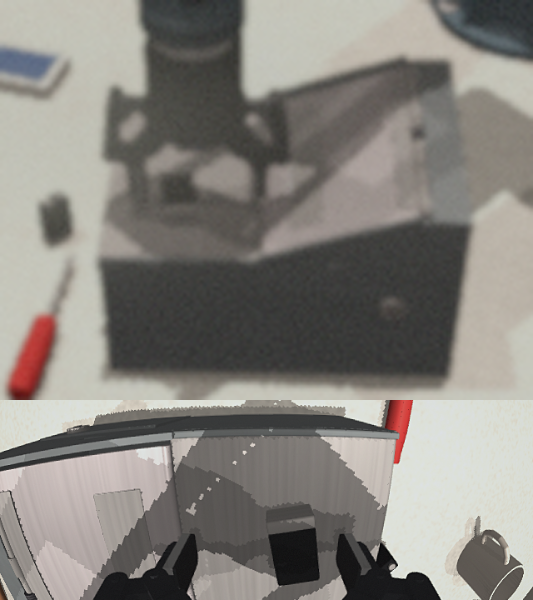

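The battery stands free between the fingers, with the trailing finger behind it. The leading finger is at the flap's lower edge (wrist strip about (180,545)). I'll go down a little more and advance slowly.

Call:
send_rows(
  dr=[
    [0,0,0],
    [0,0,0],
    [0,0,0],
    [0,0,0],
    [0,0,0],
    [0,0,0],
    [0,0,0],
    [0,0,0],
  ],
  xyz=[
    [0,0,0.3],
    [0,0,0.6],
    [0,-0.5,0.7],
    [0,-1,0.7],
    [0,-1.5,0.7],
    [0,-2,0.7],
    [0,-2.5,0.7],
    [0,-3,0.7],
  ],
  jaw=[100,100,100,100,100,100,100,100],
)

```text
time_s: 4.25
eef_pos: [0.598, -0.0233, 0.1401]
eef_rot: [0.001, 0.966, 0.257, 0.001]
wrist_force: [0.0, -0.9, 0.6]
opening: 1.003
grasp_force: 1.0
```

Run:
```python
from h import *
b=np.load("box.npy")
a=ctrl.camera("wrist")[:,:,::-1]
o=ctrl.get_obs();print(o["time_s"],w2box(o["eef_pos"],b).round(4),o["wrist_force"],o["opening"])
cv2.imwrite("pics/d2.png",a)
```

```text
4.3 [-0.0395 -0.0388  0.1397] [ 0.98623014 -1.19449942  1.40999598] 0.9993263069232841
```

View pics/d2.png

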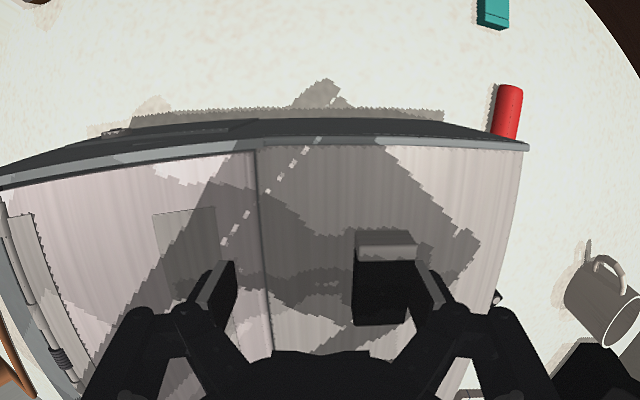

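The battery has lined up with the trailing finger at (380,285), and the leading finger at (225,275) has entered the flap. I'll carry on.

Call:
send_rows(
  dr=[
    [0,0,0],
    [0,0,0],
    [0,0,0],
    [0,0,0],
    [0,0,0],
    [0,0,0],
    [0,0,0],
    [0,0,0],
  ],
  xyz=[
    [0,-0.5,0],
    [0,-1,0],
    [0,-1.5,0],
    [0,-2,0],
    [0,-2.5,0],
    [0,-3,0],
    [0,-3.5,0],
    [0,-3.5,0],
  ],
  jaw=[100,100,100,100,100,100,100,100],
)

```text
time_s: 5.3
eef_pos: [0.5789, 0.01, 0.1392]
eef_rot: [-0.0, 0.966, 0.259, -0.0]
wrist_force: [0.7, -0.4, 1.6]
opening: 1.001
grasp_force: 1.0
```

Run:
```python
from h import *
b=np.load("box.npy")
a=ctrl.camera("wrist")[:,:,::-1]
o=ctrl.get_obs();print(o["time_s"],w2box(o["eef_pos"],b).round(4),o["wrist_force"],o["opening"],o["grasp_force"])
cv2.imwrite("pics/d3.png",a)
```

```text
5.35 [-0.0034 -0.0389  0.1392] [-0.01492668 -0.97079665  2.27492958] 0.9950242843469203 0.9881491608393844
```

View pics/d3.png

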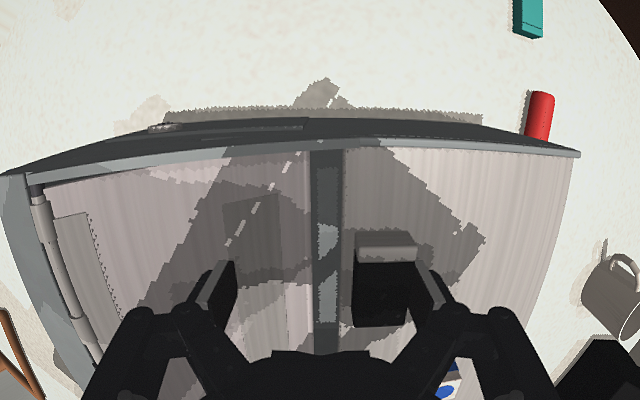

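The flap is open (dark gap at columns 310–345) and the battery's leading edge at column 352 is just before the ledge edge. I'll push it over.

Call:
send_rows(
  dr=[
    [0,0,0],
    [0,0,0],
    [0,0,0],
    [0,0,0],
    [0,0,0],
    [0,0,0],
    [0,0,0],
    [0,0,0],
  ],
  xyz=[
    [0,-0.5,0],
    [0,-1,0],
    [0,-1.5,0],
    [0,-2,0],
    [0,-2.5,0],
    [0,-3,0],
    [0,-3.2,0],
    [0,-3.2,0],
  ],
  jaw=[100,100,100,100,100,100,100,100],
)

```text
time_s: 6.35
eef_pos: [0.5632, 0.0372, 0.1393]
eef_rot: [0.0, 0.966, 0.259, -0.0]
wrist_force: [3.1, -4.2, 0.8]
opening: 0.996
grasp_force: 2.2
```

Run:
```python
from h import *
b=np.load("box.npy")
a=ctrl.camera("wrist")[:,:,::-1]
o=ctrl.get_obs();print(o["time_s"],w2box(o["eef_pos"],b).round(4),o["wrist_force"],o["opening"],o["grasp_force"])
cv2.imwrite("pics/d4.png",a)
```

```text
6.4 [ 0.0281 -0.0389  0.1393] [ 2.07282445 -5.30908755  0.72224583] 0.9964003101231669 2.1913725323975086
```

View pics/d4.png

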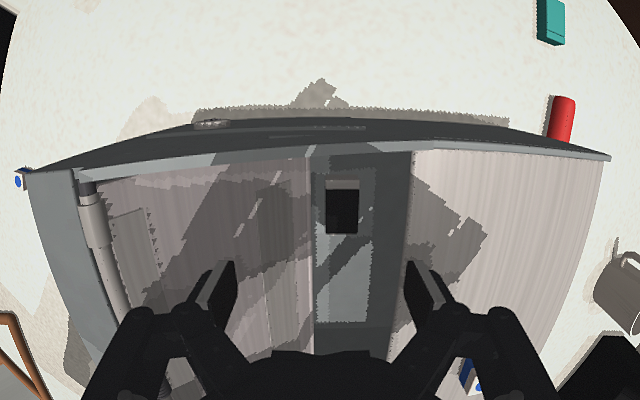

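The battery lies on the floor of the box at (342,210), and the chalk at (475,375) is still in place. I'll lift straight up so the flap follows the finger shut.

Call:
send_rows(
  dr=[
    [0,0,0],
    [0,0,0],
    [0,0,0],
    [0,0,0],
    [0,0,0],
    [0,0,0],
    [0,0,0],
    [0,0,0],
  ],
  xyz=[
    [0,0,-0.7],
    [0,0,-1.4],
    [0,0,-2.2],
    [0,0,-3],
    [0,0,-4],
    [0,0,-6],
    [0,0,-9],
    [0,0,-12],
  ],
  jaw=[100,100,100,100,100,100,100,100],
)

```text
time_s: 7.4
eef_pos: [0.5622, 0.0381, 0.2598]
eef_rot: [-0.001, 0.966, 0.259, -0.001]
wrist_force: [0.0, -0.0, 0.3]
opening: 1.0
grasp_force: 0.0
```

Call:
send_rows(
  dr=[
    [0,0,0],
    [0,0,0],
    [0,0,0],
    [0,0,0],
    [0,0,0],
    [0,0,0],
    [0,0,0],
    [0,0,0],
  ],
  xyz=[
    [0,2,-1],
    [0,4,-1],
    [0,6,-1],
    [0,8,-1],
    [0,8,-1],
    [0,8,-1],
    [0,8,-1],
    [0,8,-1],
  ],
  jaw=[100,100,100,100,100,100,100,100],
)

```text
time_s: 8.4
eef_pos: [0.6032, -0.0316, 0.2695]
eef_rot: [-0.0, 0.966, 0.259, 0.0]
wrist_force: [-0.0, 0.1, 1.0]
opening: 1.001
grasp_force: 0.0
```

Run:
```python
from h import *
a=ctrl.camera("wrist")[:,:,::-1]
o=ctrl.get_obs();print(o["time_s"],o["eef_pos"],o["wrist_force"])
cv2.imwrite("pics/d5.png",a)
```

```text
8.45 [ 0.60319208 -0.03161971  0.26950167] [ 0.37594205 -0.43669698  1.45057832]
```

View pics/d5.png

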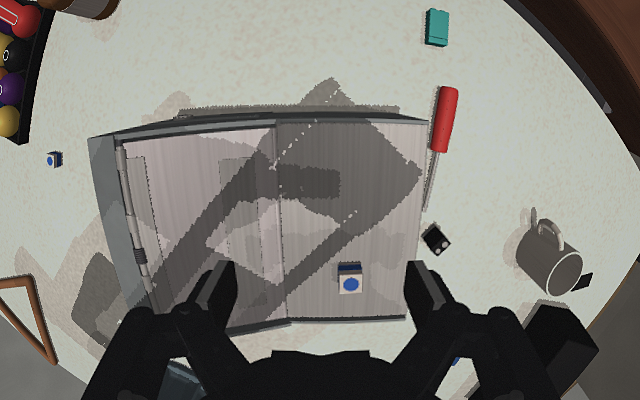

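The flap is shut, with its seam at columns 276–288. The ledge is empty except for the chalk at (350,280), and everything else is where it was.

```bash
python3 -c "
from bench import ctrl
print(ctrl.hand_in())"
```

```text
the job is handed in; nothing more can be done
None
```

The battery is in the collection box, the flap is shut, and the chalk cube and everything else look undisturbed in the last picture; the job is handed in, but no verdict was returned.

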